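# Sort the dye bench odds and ends into their trays

## Task

Tidy the loose things on the dye bench into the three white trays with black floors: lay both clothes pegs flat and side by side on the plain tray, stand the two spare bottle caps upright in the tray with the cross wall, one in each compartment, and lay the marker along the pen tray, down in the notches of both saddles. Leave the powder jar and the beaker where they stand.

Things in the scene. Friction and masses are not known exactly. Their poses are not given: they have to be found in the camera images.
- peg_tray: Fixed white tray, black floor, 178 (x, roughly away from robot) x 96 mm (y), walls 4 mm; origin: centre of underside, on the bench. The plain one, no inner walls: flat floor 170 x 88 mm, 6 mm above the bench; lip top at 10 mm. For the two pegs; they fit lying across it (along its y), some 75 mm apart.
- cap_tray: Fixed white tray, black floor, 178 (x, roughly away from robot) x 96 mm (y), walls 4 mm; origin: centre of underside, on the bench. The one with a single low cross wall (at x = 0, along y): two compartments, each 83 x 88 mm, centred at x = +43 and -43 mm. Floor 6 mm above the bench, all walls up to 12 mm. One cap stands in each.
- pen_tray: Fixed white tray, black floor, 178 (x, roughly away from robot) x 96 mm (y), walls 4 mm; origin: centre of underside, on the bench. The one with two saddles: cross ribs 8 mm thick at x = +40 and -40 mm, each with a notch 36 mm wide at y = 0. Above the bench: notch bottom 13 mm, saddle tops 30, outer walls 12, floor 3. The marker lies along x in both notches, middle over middle.
- peg_1: Loose blue clothes peg (two alike), 72 mm long along its own y, 15 mm wide (x), 12 mm high (z), about 15 g; origin at the centre of its underside. Starts lying flat.
- peg_2: Loose blue clothes peg (two alike), 72 mm long along its own y, 15 mm wide (x), 12 mm high (z), about 15 g; origin at the centre of its underside. Starts lying flat.
- marker: Loose white marker pen with a black cap, 135 mm long along its own y, 17 mm wide, 16 mm high, about 20 g; origin under its middle, on its underside as it lies at the start (8 mm below its axis; it goes round with the pen if the pen rolls).
- cap_1: Loose white spare bottle cap (two alike): round skirt 48 mm across up to about 20 mm high, shoulder to 29 mm, then a tapering nozzle to 68 mm; about 20 g. Origin at the centre of its underside, z along the nozzle. Starts upright, nozzle up. Best held by the skirt; the nozzle is a cone.
- cap_2: Loose white spare bottle cap (two alike): round skirt 48 mm across up to about 20 mm high, shoulder to 29 mm, then a tapering nozzle to 68 mm; about 20 g. Origin at the centre of its underside, z along the nozzle. Starts upright, nozzle up. Best held by the skirt; the nozzle is a cone.
- powder_jar: Bystander: closed white jar with a yellow lid, 57 mm in diameter, 66 mm high, standing at the back; origin at the centre of its underside. To be left alone.
- beaker: Bystander: green plastic beaker, 78 mm wide at the rim, 109 mm high, standing at the back; origin at the centre of its underside. To be left alone. Left of it stands a tall black cabinet on legs (roughly x over 0.57 m, y 0.02 to 0.38 m): keep the arm clear of it, and of the tall bottles left of y = 0.22 m.

How it is judged:
At the end, for the whole second after the job is handed in: Pegs flat inside the plain tray, side by side; a cap upright (0.12 rad) on the floor of each compartment; marker level in both notches, its middle within 25 mm along and 19 mm across of the pen tray's middle; all released and at rest; jar and beaker upright within 30 mm of their places (x of peg_1 in the frame of peg_tray between -0.08 and 0.08 m and y of peg_1 in the frame of peg_tray between -0.04 and 0.04 m and z of peg_1 in the frame of peg_tray between 0.002 and 0.016 m and angle between peg_1's own y axis and vertical between 1.53 and 1.61 rad and linear speed of each of peg_1, peg_2, cap_1, cap_2, marker below 0.02 m/s and angular speed of each of peg_1, peg_2, cap_1, cap_2, marker below 0.3 rad/s and x of peg_2 in the frame of peg_tray between -0.08 and 0.08 m and y of peg_2 in the frame of peg_tray between -0.04 and 0.04 m and z of peg_2 in the frame of peg_tray between 0.002 and 0.016 m and angle between peg_2's own y axis and vertical between 1.53 and 1.61 rad and horizontal distance between peg_1 and peg_2 above 0.013 m and (x of cap_1 in the frame of cap_tray between 0.022 and 0.066 m or x of cap_1 in the frame of cap_tray between -0.066 and -0.022 m) and y of cap_1 in the frame of cap_tray between -0.024 and 0.024 m and z of cap_1 in the frame of cap_tray between 0.003 and 0.01 m and angle between each of cap_1, cap_2's own z axis and vertical below 0.12 rad and (x of cap_2 in the frame of cap_tray between 0.022 and 0.066 m or x of cap_2 in the frame of cap_tray between -0.066 and -0.022 m) and y of cap_2 in the frame of cap_tray between -0.024 and 0.024 m and z of cap_2 in the frame of cap_tray between 0.003 and 0.01 m and x of marker in the frame of pen_tray between -0.025 and 0.025 m and y of marker in the frame of pen_tray between -0.019 and 0.019 m and z of marker in the frame of pen_tray between 0.01 and 0.0297 m and angle between marker's own y axis and vertical between 1.49 and 1.65 rad and angle between the y axis of marker and the x axis of pen_tray, either way round below 0.26 rad and distance of each of powder_jar, beaker from where it was at the start of the episode below 0.03 m and angle between each of powder_jar, beaker's own z axis and vertical below 0.2 rad); the robot touches nothing.
It fails at once if the powder jar is pushed more than 30 mm or knocked over (distance of powder_jar from where it was at the start of the episode above 0.03 m or angle between powder_jar's own z axis and vertical above 0.5 rad).
It fails at once if the beaker is pushed more than 30 mm or knocked over (distance of beaker from where it was at the start of the episode above 0.03 m or angle between beaker's own z axis and vertical above 0.5 rad).
It also fails if it takes over 120 s, if anything falls off the work surface, if the arm or the gripper's body presses on something with over 40 N, if the wrist force passes 120 N, or if a joint passes its speed limit or range.

## Robot

A 6-joint arm with a two-finger parallel gripper is mounted at the origin on a cart in front of the work surface, level with it; the furniture and walls round the work are solid. World frame = base frame: x ahead of the robot, y to its left, z up, the work surface at z = 0. Lengths are in m, angles in rad, forces in N, time in s.
With the tool pointing down it reaches from about 0.425 to 0.95 m from the base axis. Payload 3.5 kg.
Tool frame: the origin (TCP) lies midway between the tips of the shut fingers; the grasp point (between the pads) lies 19 mm behind it; z points along the fingers, y is the line along which they close (so a half turn about z gives the same grasp; the last joint's range is limited). The gripper opens to 85 mm and grips with 20 to 120 N. Pads are 22 mm wide; open, the fingers measure 114 mm over their backs; the gripper's body (76 mm by 85 mm) begins 54 mm behind the grasp point. The pads swing forward as they close: fully open they stand 13 mm farther back than shut.
Start: joints at [1.153, 0.286, 1.577, -0, 1.279, -0.15], TCP at [0.179, 0.651, 0.231] pointing down, gripper open.
Joint ranges: [-2.77, 2.77], [-0.9, 2.22], [0.21, 2.48], [-1.53, 4.67], [0.24, 2.81], [-2.84, 2.84]. Speed limits (rad/s): [2.79, 2.79, 3.14, 3.14, 3.14, 3.14].

## Interface

Orientations are given as a unit quaternion [x, y, z, w].
In Python, from plant import get_state, read_camera, ctrl gives the robot as it stands.
- The arm moves only by the shell command python3 -m crank 'ROWS' [FORCE]. ROWS is JSON, a list of rows, each a list of 3 entries, a list of its own where there are three numbers: the shift along the tool's x, y, z in mm, then the turn about the tool's z in degrees, then the closure in counts, from 0 (fully open) to 255 (shut). In form: [[[tx, ty, tz], yaw, claw], ...]. A call has 1 to 10 rows; each row is the pose to reach, as a shift and turn from the pose commanded when the call began, along the tool's axes at that moment; what a row does not reach only later rows make up. A row lasts 1/10 s, in which the tool goes at most 50 mm and 8.59 degrees, less where a joint would pass 70% of its speed; a pose out of reach is approached as far as the arm can. A call with a gripper value outside its range is refused whole. The fingers move at their own pace and stop on an object; FORCE is the grip in N (left out, the last holds). Time passes only in rows, so rows that repeat a pose let the fingers close. It gives the time, the measured TCP pose, the force, the opening and the grip force at its end, in the units of the state.
- get_state(): the state, without advancing time (a new reading comes with each control period).
- read_camera(name): name is "scene" or "top" or "wrist"; returns a dict with "frame" (480x640x3 uint8, blue, green, red), "range_z" (480x640 float32, m along the optical axis (not along the pixel's ray), 0 where there is no reading), "vfov" (degrees; the focal length in pixels is half the picture's height over the tangent of half this angle, whatever the lens; pixels are square), "cx", "cy" (the principal point, pixels), "origin" and "orientation" of the camera in the world. Camera axes: x right, y down, z forward; pixel columns grow to the right and rows downward; lengths in m; the calibration is good to about 2 mm. A picture is of the moment at which its call begins.
- ctrl.sign_off(): hands the job in; it is judged then, once.
The state is a dict: "time": time; "qpos": joint angles; "dq": joint speeds; "joint_efforts": joint torques, N m; "eef_pos": TCP position; "tcp_rot": TCP orientation; "contact_force": force on the tool from outside, world axes, zero at the start; "wrist_torque": the same for the moment, N m; "opening": opening from 0.0 (shut) to 1.0 (fully open); "finger_force": force on a finger pad.
Only numpy, scipy, OpenCV 4.12 (cv2) and the standard library are available. Lean on these libraries where they do the work, as an engineer would, in place of code of your own. Each camera call takes 0.05 s, during which the arm holds its last target. There are 200 camera calls.

## Working session

There is one attempt and no reset: what is moved stays moved. The work goes in short steps, Python scripts to look and compute and a shell command to move; the robot and the scene stay as the last step left them, time stands still between calls to the robot, and variables do not carry over. Pictures are saved under pics/ and viewed, at most 14 in all, crops included, and the job is handed in when it is done.

```bash
ls; mkdir -p pics; cat > h.py <<'E'
import numpy as np, cv2
from scipy.spatial.transform import Rotation as R
from plant import get_state, read_camera, ctrl
def snap(n,f=None):
    c=read_camera(n); np.savez('/tmp/%s.npz'%n,**{k:np.array(v) for k,v in c.items()})
    if f: cv2.imwrite('pics/'+f,c['frame'])
    return c
def load(n): return dict(np.load('/tmp/%s.npz'%n))
def cloud(c):
    f=240/np.tan(np.radians(float(c['vfov']))/2)
    v,u=np.mgrid[0:480,0:640]; z=c['range_z']
    p=np.stack([(u-c['cx'])/f*z,(v-c['cy'])/f*z,z],-1)
    return p@R.from_quat(c['orientation']).as_matrix().T+c['origin']
def ray(c,u,v,h):
    "world point on plane z=h seen at pixel u,v"
    f=240/np.tan(np.radians(float(c['vfov']))/2)
    d=R.from_quat(c['orientation']).apply([(u-c['cx'])/f,(v-c['cy'])/f,1])
    o=np.array(c['origin']); return o+d*(h-o[2])/d[2]
E
python3 - <<'E'
from h import *
s=get_state(); print(s)
for n in ['top','scene']:
    c=snap(n,n+'0.png'); print(n,c['vfov'],c['cx'],c['cy'],c['origin'],c['orientation'])
E
```

```text
pics
{'time': 0.0, 'qpos': array([ 1.15300877e+00,  2.87198146e-01,  1.57817829e+00,  6.18536365e-05,
        1.27856606e+00, -1.50015096e-01]), 'dq': array([ 1.75658034e-03,  8.11649290e-04,  3.26411893e-04,  6.04627731e-05,
        2.01758335e-04, -1.77201360e-04]), 'joint_efforts': array([ 3.89130673e-04, -4.05988240e+01, -2.92623103e+01, -1.49263906e-04,
        5.90822849e-03,  6.95328680e-06]), 'eef_pos': array([0.17829545, 0.6503556 , 0.22992481]), 'tcp_rot': array([ 1.33495364e-01,  9.91048741e-01, -1.11959457e-03, -3.57518334e-04]), 'contact_force': array([ 0.08564688, -0.00474524,  0.24715447]), 'wrist_torque': array([ 0.0003192 , -0.02937449, -0.00795744]), 'finger_force': 0.0, 'opening': 1.0054021131568132}
top 50.14539364411483 316.0465851388466 240.76037133155603 [ 0.40684587 -0.10273225  1.1221286 ] [ 0.70680344 -0.70077513  0.06602827 -0.070593  ]
scene 57.29032982560844 322.8650167468222 235.07388300697625 [0.24855914 0.57671197 0.53151168] [-0.20399771  0.85647949 -0.45874795  0.11990883]
```

View pics/top0.png

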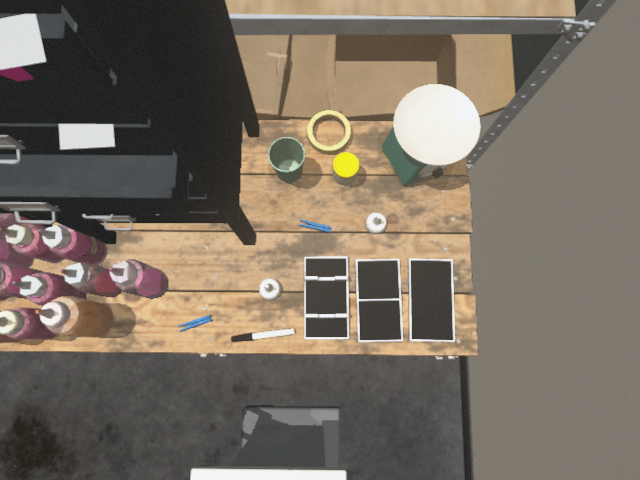

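View pics/scene0.png

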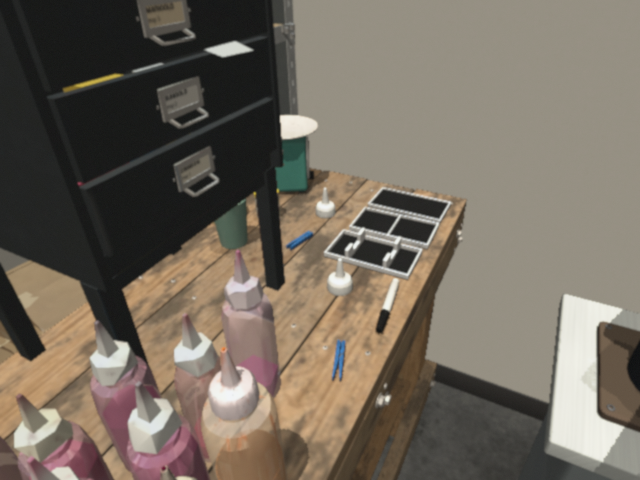

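The top view shows the pen tray at (327,298), the cap tray at (380,300) and the peg tray at (432,300). The caps are at (270,289) and (376,223), the pegs at (196,323) and (316,226), and the marker runs from (232,338) to (295,332). The jar is at (346,165) and the beaker at (287,160). The scene view agrees with this.

```bash
python3 - <<'E'
from h import *
c=load('top'); P=cloud(c); im=c['frame']
crop=im[205:350,170:330]; cv2.imwrite('pics/cropA.png',cv2.resize(crop,None,fx=5,fy=4.9999,interpolation=cv2.INTER_CUBIC)[:600])
hsv=cv2.cvtColor(im,cv2.COLOR_BGR2HSV)
blue=cv2.inRange(hsv,(100,120,60),(125,255,255))
n,l,st,ce=cv2.connectedComponentsWithStats(cv2.dilate(blue,np.ones((3,3))))
for i in range(1,n):
    if st[i,4]>40:
        v,u=np.where((l==i)&(blue>0)); w=np.array([ray(c,a,b,.010) for a,b in zip(u,v)])[:,:2]
        r=cv2.minAreaRect((w*1000).astype(np.float32)); print('blue',ce[i],w.mean(0),r, np.median(P[v,u,2]))
for nm,u,v in [('cap1',270,289),('cap2',376,223)]:
    q=P[v-18:v+19,u-18:u+19].reshape(-1,3); 
    m=(q[:,2]>.010)&(q[:,2]<.08); t=q[m]; sk=t[t[:,2]<.032]
    (cc,r)=cv2.minEnclosingCircle((sk[:,:2]*1000).astype(np.float32)); print(nm,cc,r,t[:,2].max(),t[t[:,2]>.05].mean(0))
# marker
q=P[320:350,225:302].reshape(-1,3); t=q[(q[:,2]>.009)&(q[:,2]<.03)]
print('marker',cv2.minAreaRect((t[:,:2]*1000).astype(np.float32)),len(t))
# trays: black floor
blk=cv2.inRange(im,(0,0,0),(45,45,45))
for nm,x0,x1,h in [('pen',300,353,.003),('cap',354,405,.006),('peg',406,460,.006)]:
    v,u=np.where(blk[250:350,x0:x1]>0); w=np.array([ray(c,a+x0,b+250,h) for a,b in zip(u,v)])[:,:2]
    print(nm,cv2.minAreaRect((w*1000).astype(np.float32)))
for nm,u,v in [('jar',346,165),('beaker',287,160)]:
    q=P[v-25:v+26,u-25:u+26].reshape(-1,3); t=q[(q[:,2]>.05)&(q[:,2]<.13)]; print(nm,t.mean(0),t.min(0),t.max(0))
print('bench',np.median(P[240:250,290:360,2]))
E
```

```text
blue [315.61946903 225.99115044] [ 0.65748279 -0.09624283] ((658.4032592773438, -91.92483520507812), (65.95713806152344, 11.600454330444336), 77.32859802246094) 0.011115913304848624
blue [195.22393822 322.57142857] [0.4450157  0.16010423] ((443.6268615722656, 163.5351104736328), (11.880196571350098, 65.44536590576172), 19.865217208862305) 0.011240392138019084
cap1 (518.8260498046875, 4.957462310791016) 23.284631729125977 0.06912978209203202 [0.51777555 0.00381572 0.06104516]
cap2 (666.5633544921875, -227.71145629882812) 23.839111328125 0.07099091994563067 [ 0.66562857 -0.2262692   0.06178232]
marker ((420.4942932128906, 16.537097930908203), (15.582633972167969, 133.69395446777344), 7.894750118255615) 426Traceback (most recent call last):
  File "<stdin>", line 21, in <module>
IndexError: too many indices for array: array is 1-dimensional, but 2 were indexed
```

View pics/cropA.png

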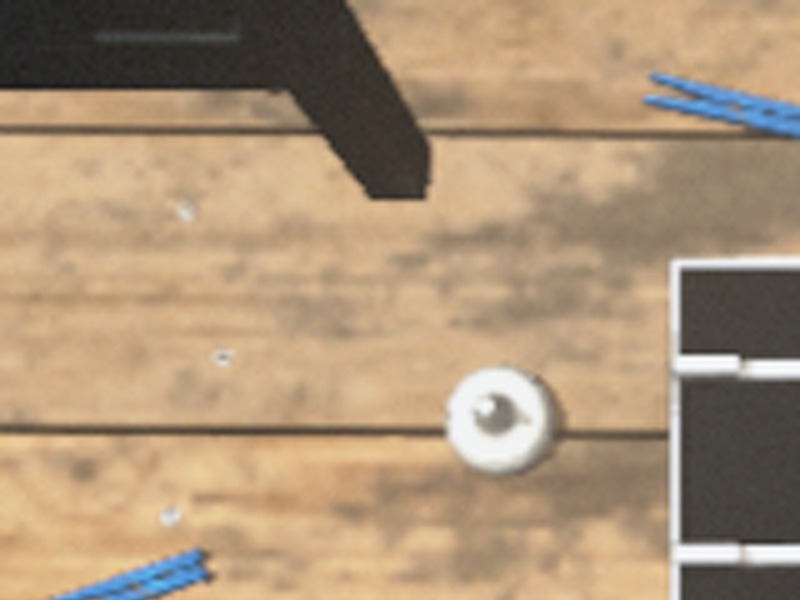

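The crop shows cap 1 upright at about (498,420), which is (269.6,289) in the full picture. It also shows the two peg ends and the pen tray's left edge. Next, the trays and bystanders, plus a helper that works out shifts.

```bash
cat >> h.py <<'E'
def to(x,y,z,close=None,s=None):
    """shift (tool axes, mm) and yaw (deg) to bring TCP to world x,y,z with closing line at world angle close (deg)"""
    s=s or get_state(); r=R.from_quat(s['tcp_rot']); M=r.as_matrix()
    d=M.T@(np.array([x,y,z])-s['eef_pos'])*1000
    a=np.degrees(np.arctan2(M[1,1],M[0,1])); yaw=0
    if close is not None: yaw=-((close-a+90)%180-90)
    print('shift',d.round(0),'yaw',round(yaw,1),'| close now',round(a,1),'j6',s['qpos'][5].round(2),'tcp',s['eef_pos'].round(4),'tilt',np.degrees(np.arccos(-M[2,2])).round(2))
E
python3 - <<'E'
from h import *
c=load('top'); P=cloud(c); im=c['frame']
blk=cv2.inRange(im,(0,0,0),(90,90,90))
for nm,x0,x1,h in [('pen',303,350,.003),('cap',356,403,.006),('peg',409,457,.006)]:
    v,u=np.where(blk[256:344,x0:x1]>0); w=np.array([ray(c,a+x0,b+256,h) for a,b in zip(u,v)])[:,:2]
    print(nm,cv2.minAreaRect((w*1000).astype(np.float32)))
q=P[250:345,300:352].reshape(-1,3);t=q[(q[:,2]>.02)&(q[:,2]<.045)];print('saddles',t.mean(0),cv2.minAreaRect((t[:,:2]*1000).astype(np.float32)))
for nm,u,v in [('jar',346,165),('beaker',287,160)]:
    q=P[v-25:v+26,u-25:u+26].reshape(-1,3); t=q[(q[:,2]>.05)&(q[:,2]<.13)]; print(nm,t.mean(0),t.min(0),t.max(0))
print('bench',np.median(P[240:250,290:360,2]))
to(.4436,.1635,.2,19.9); to(.5188,.005,.2)
E
```

```text
pen ((501.7672119140625, -120.59983825683594), (167.48806762695312, 93.73746490478516), 0.7377696633338928)
cap ((496.9248962402344, -231.04063415527344), (168.5180206298828, 85.97377014160156), 1.4263561964035034)
peg ((498.17919921875, -350.6009826660156), (97.16448974609375, 168.36270141601562), 89.5219955444336)
saddles [ 0.50059349 -0.11751947  0.02978043] ((501.95513916015625, -117.55908203125), (85.90906524658203, 90.66041564941406), 0.8676337599754333)
jar [ 0.78152523 -0.15818061  0.06506531] [ 0.75487334 -0.18661682  0.05003627] [ 0.81170067 -0.13008437  0.07164774]
beaker [ 0.79734545 -0.03067091  0.08537889] [ 0.75103341 -0.07051071  0.05010872] [0.8277391  0.00650706 0.11385927]
bench 0.0005652179968634874
shift [-385. -399.   31.] yaw 54.8 | close now 74.7 j6 -0.15 tcp [0.1784 0.6504 0.23  ] tilt 0.12
shift [-499. -532.   31.] yaw 0 | close now 74.7 j6 -0.15 tcp [0.1784 0.6504 0.23  ] tilt 0.12
```

```bash
python3 - <<'E'
from h import *
for n in ['top','scene']:
    q=cloud(load(n)).reshape(-1,3)
    for x0 in np.arange(.1,.8,.1):
        print(n,round(x0,1),[ (round(y0,2),round(float(t[:,2].max()),2)) for y0 in np.arange(.0,.75,.1) for t in [q[(q[:,0]>x0)&(q[:,0]<x0+.1)&(q[:,1]>y0)&(q[:,1]<y0+.1)&(q[:,2]<1)]] if len(t)>5])
q=cloud(load('top'))[255:350,110:175].reshape(-1,3);t=q[(q[:,2]>.06)&(q[:,2]<.3)];print(t.min(0),t.max(0))
to(.3,.45,.32,40); to(.444,.162,.15,19.9)
E
```

```text
top 0.1 [(np.float64(0.0), 0.01), (np.float64(0.1), 0.01), (np.float64(0.2), -0.93), (np.float64(0.3), -0.93), (np.float64(0.4), -0.93), (np.float64(0.5), -0.93), (np.float64(0.6), -0.93), (np.float64(0.7), -0.93)]
top 0.2 [(np.float64(0.0), -0.93), (np.float64(0.1), -0.93), (np.float64(0.2), -0.93), (np.float64(0.3), -0.93), (np.float64(0.4), -0.93), (np.float64(0.5), -0.93), (np.float64(0.6), -0.93), (np.float64(0.7), -0.93)]
top 0.3 [(np.float64(0.0), 0.01), (np.float64(0.1), 0.01), (np.float64(0.2), 0.01), (np.float64(0.3), 0.01), (np.float64(0.4), 0.01), (np.float64(0.5), 0.07), (np.float64(0.6), -0.93), (np.float64(0.7), -0.93)]
top 0.4 [(np.float64(0.0), 0.03), (np.float64(0.1), 0.02), (np.float64(0.2), 0.16), (np.float64(0.3), 0.24), (np.float64(0.4), 0.21), (np.float64(0.5), 0.15)]
top 0.5 [(np.float64(0.0), 0.86), (np.float64(0.1), 0.81), (np.float64(0.2), 0.66), (np.float64(0.3), 0.23), (np.float64(0.4), 0.23), (np.float64(0.5), 0.17)]
top 0.6 [(np.float64(0.0), 0.86), (np.float64(0.1), 0.77), (np.float64(0.2), 0.67), (np.float64(0.3), 0.34), (np.float64(0.4), 0.21), (np.f
[... 409 characters left out ...]
oat64(0.0), 0.47), (np.float64(0.1), 0.48), (np.float64(0.2), 0.49), (np.float64(0.3), 0.5), (np.float64(0.4), 0.23), (np.float64(0.5), 0.23)]
scene 0.6 [(np.float64(0.0), 0.48), (np.float64(0.1), 0.49), (np.float64(0.2), 0.5), (np.float64(0.3), 0.5), (np.float64(0.4), 0.22), (np.float64(0.5), 0.16)]
scene 0.7 [(np.float64(0.0), 0.41), (np.float64(0.1), 0.4), (np.float64(0.2), 0.4), (np.float64(0.3), 0.36), (np.float64(0.4), 0.0)]
[0.49476091 0.22510854 0.06003142] [0.55934271 0.33041804 0.24646013]
shift [-170. -161.  -90.] yaw 34.7 | close now 74.7 j6 -0.15 tcp [0.1784 0.6504 0.23  ] tilt 0.12
shift [-385. -401.   81.] yaw 54.8 | close now 74.7 j6 -0.15 tcp [0.1784 0.6504 0.23  ] tilt 0.12
```

```bash
python3 -m crank '[[[-195,-247,-70],35,0],[[-195,-247,-70],35,0],[[-195,-247,-70],35,0],[[-195,-247,-70],35,0],[[-195,-247,-70],35,0],[[-195,-247,-70],35,0],[[-195,-247,-70],35,0],[[-195,-247,-70],35,0],[[-195,-247,-70],35,0]]' 30; python3 -c "
from h import *
to(.444,.162,.15,19.9)"
```

```text
time: 1.0
eef_pos: [0.3012, 0.3611, 0.3011]
tcp_rot: [0.426, 0.905, 0.0, -0.0]
contact_force: [-0.1, -0.5, -0.4]
opening: 0.997
finger_force: 0.0
shift [-245.  -17.  151.] yaw 19.7 | close now 39.6 j6 -0.03 tcp [0.3012 0.3611 0.3011] tilt 0.03
```

```bash
python3 -m crank '[[[-245,-17,0],20,0],[[-245,-17,0],20,0],[[-245,-17,0],20,0],[[-245,-17,50],20,0],[[-245,-17,100],20,0],[[-245,-17,151],20,0],[[-245,-17,151],20,0],[[-245,-17,151],20,0]]' 30; python3 -c "
from h import *
c=snap('wrist','w1.png'); print(c['origin'],c['vfov'])
to(.444,.162,.006,19.9)"
```

```text
time: 1.8
eef_pos: [0.4401, 0.1613, 0.1434]
tcp_rot: [0.576, 0.817, -0.005, -0.005]
contact_force: [-0.7, -0.4, 0.4]
opening: 0.998
finger_force: 0.0
[0.41859983 0.22696529 0.28528094] 65.86788200486988
shift [ -1.   3. 141.] yaw -0.2 | close now 19.7 j6 -0.21 tcp [0.4422 0.1622 0.1471] tilt 0.48
```

View pics/w1.png

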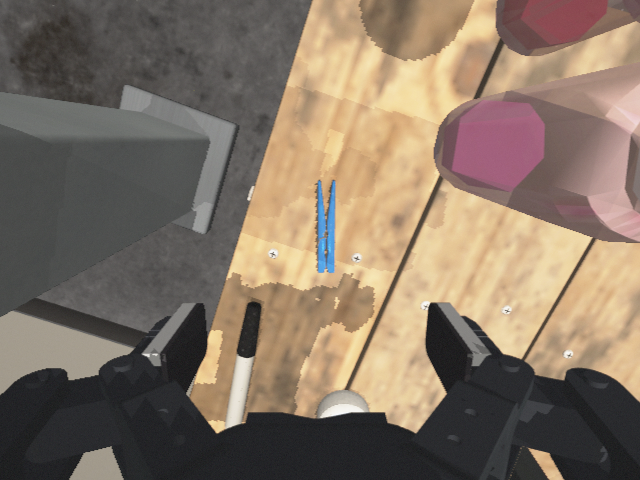

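The wrist view shows the peg at (327,230), lying nearly along the image's vertical. The marker cap is at (250,330), and the fingers' reach is clear.

```bash
cat >> h.py <<'E'
def blue(c,h=.010):
    m=cv2.inRange(cv2.cvtColor(c['frame'],cv2.COLOR_BGR2HSV),(100,120,60),(125,255,255))
    n,l,st,ce=cv2.connectedComponentsWithStats(cv2.morphologyEx(m,cv2.MORPH_CLOSE,np.ones((9,9))))
    for i in range(1,n):
        if st[i,4]>300:
            v,u=np.where((l==i)&(m>0)); w=np.array([ray(c,a,b,h) for a,b in zip(u,v)])[:,:2]*1000
            r=cv2.minAreaRect(w.astype(np.float32)); a=r[2]+(90 if r[1][0]>r[1][1] else 0)
            print('peg',ce[i].round(),'centre',np.round(r[0],1),'size',np.round(r[1],1),'close',round((a+90)%180-90,1))
E
python3 -c "
from h import *
blue(snap('wrist'))
to(.444,.162,.006,19.9)"
```

```text
peg [321. 230.] centre [443.9 165.9] size [12.  71.4] close 19.9
shift [ -1.  -0. 144.] yaw -0.2 | close now 19.7 j6 -0.21 tcp [0.4441 0.1627 0.15  ] tilt 0.13
```

```bash
python3 -m crank '[[[3,0,50],0,0],[[3,0,95],0,0],[[3,0,125],0,0],[[3,0,140],0,0],[[3,0,146],0,0],[[3,0,146],0,0],[[3,0,146],0,255],[[3,0,146],0,255],[[3,0,146],0,255],[[3,0,146],0,255]]' 30;python3 -m crank '[[[0,0,0],0,255],[[0,0,0],0,255],[[0,0,0],0,255],[[0,0,0],0,255]]'
```

```text
time: 2.9
eef_pos: [0.444, 0.1646, 0.005]
tcp_rot: [0.576, 0.817, 0.0, 0.0]
contact_force: [-0.5, -0.5, -0.2]
opening: 0.325
finger_force: 0.0
time: 3.3
eef_pos: [0.444, 0.1645, 0.0048]
tcp_rot: [0.576, 0.817, 0.0, 0.0]
contact_force: [-1.1, 0.7, 4.5]
opening: 0.164
finger_force: 30.9
```

```bash
python3 -m crank '[[[0,0,-40],0,255],[[0,0,-90],0,255],[[0,0,-140],0,255],[[0,0,-150],0,255]]'; python3 -c "
from h import *
to(.535,-.33,.155,0)"
```

```text
time: 3.7
eef_pos: [0.4471, 0.1651, 0.1606]
tcp_rot: [0.576, 0.817, 0.004, 0.004]
contact_force: [0.9, 0.1, 0.8]
opening: 0.161
finger_force: 30.4
shift [-496.  -84.    6.] yaw 19.7 | close now 19.7 j6 -0.2 tcp [0.4471 0.1651 0.1606] tilt 0.67
```

```bash
python3 -m crank '[[[-496,-81,0],20,255],[[-496,-81,0],20,255],[[-496,-81,0],20,255],[[-496,-81,0],20,255],[[-496,-81,0],20,255],[[-496,-81,0],20,255],[[-496,-81,0],20,255],[[-496,-81,0],20,255],[[-496,-81,0],20,255],[[-496,-81,0],20,255]]'; python3 -m crank '[[[0,0,0],0,255],[[0,0,0],0,255]]'; python3 -c "
from h import *
c=snap('wrist','w2.png'); to(.535,-.346,.012,0)
print(c['origin'],c['cx'],c['cy'],R.from_quat(c['orientation']).as_matrix())"
```

```text
time: 4.7
eef_pos: [0.533, -0.3289, 0.1524]
tcp_rot: [0.709, 0.705, -0.0, -0.001]
contact_force: [1.3, -0.1, -0.1]
opening: 0.164
finger_force: 30.4
time: 4.9
eef_pos: [0.5327, -0.3277, 0.1523]
tcp_rot: [0.71, 0.704, 0.0, -0.002]
contact_force: [-0.2, 0.6, -0.5]
opening: 0.16
finger_force: 30.4
shift [-20.   3. 140.] yaw -0.4 | close now -0.4 j6 -0.71 tcp [ 0.5328 -0.3265  0.1525] tilt 0.2
[ 0.53348443 -0.25862922  0.29407972] 316.0183950997486 242.59428097549855 [[ 0.99996507 -0.00682001 -0.00483262]
 [-0.00787997 -0.96201458 -0.27288431]
 [-0.00278798  0.27291286 -0.96203472]]
```

View pics/w2.png

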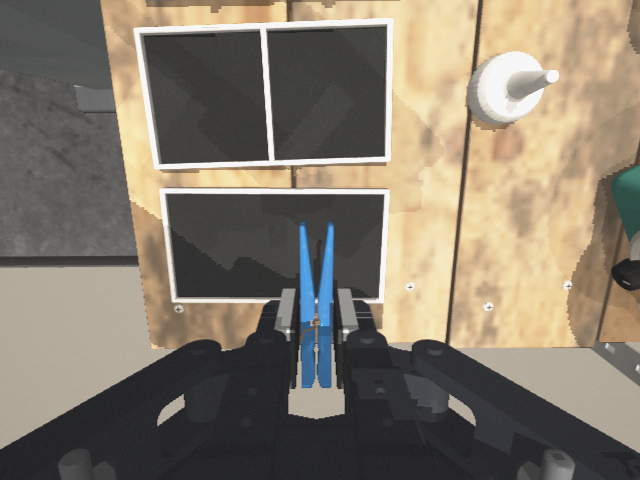

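The peg is held along the fingers' mid plane. The peg tray's outer corners are at (161,189), (390,188), (384,302) and (172,303). The cap tray's are at (135,29), (393,19), (390,160) and (155,169).

```bash
python3 - <<'E'
from h import *
c=load('wrist')
for nm,pts,h in [('peg',[(161,189),(390,188),(384,302),(172,303)],.01),('cap',[(135,29),(393,19),(390,160),(155,169)],.012)]:
    w=np.array([ray(c,u,v,h)[:2] for u,v in pts]); print(nm,w.round(4).tolist(),w.mean(0).round(4))
t=load('top')
for nm,pts,h in [('peg',[(409,259),(453,258.5),(455.5,341.5),(410.5,342)],.01)]:
    w=np.array([ray(t,u,v,h)[:2] for u,v in pts]); print(nm,w.round(4).tolist(),w.mean(0).round(4))
E
```

```text
peg [[0.4136, -0.2957], [0.589, -0.2962], [0.5884, -0.3911], [0.4112, -0.3909]] [ 0.5005 -0.3435]
cap [[0.41, -0.1866], [0.5853, -0.182], [0.5876, -0.2752], [0.4117, -0.2804]] [ 0.4987 -0.2311]
peg [[0.5857, -0.2986], [0.5876, -0.3949], [0.4091, -0.3927], [0.4072, -0.2972]] [ 0.4974 -0.3459]
```

```bash
python3 -m crank '[[[-19,3,40],0,255],[[-19,3,80],0,255],[[-19,3,110],0,255],[[-19,3,110],0,255],[[-19,3,110],0,255]]'; python3 -c "
from h import *
to(.536,-.346,.012,0)"
```

```text
time: 5.45
eef_pos: [0.5364, -0.3446, 0.0442]
tcp_rot: [0.709, 0.706, -0.0, -0.001]
contact_force: [0.4, -0.8, -0.0]
opening: 0.161
finger_force: 30.4
shift [-1. -0. 32.] yaw -0.2 | close now -0.2 j6 -0.73 tcp [ 0.5364 -0.3446  0.0442] tilt 0.09
```

Now lower the peg and release it with a partial opening so that the fingers stay clear of the tray walls.

```bash
python3 -m crank '[[[-1,0,18],0,255],[[-1,0,27],0,255],[[-1,0,31],0,255],[[-1,0,32],0,255],[[-1,0,32],0,255],[[-1,0,32],0,170],[[-1,0,32],0,170],[[-1,0,32],0,170],[[-1,0,32],0,170]]'; python3 -m crank '[[[0,0,-20],0,170],[[0,0,-60],0,170],[[0,0,-110],0,100],[[0,0,-150],0,0],[[0,0,-160],0,0]]'; python3 -c "
from h import *
blue(snap('wrist'),.016)
to(.658,-.120,.17,-12.7)"
```

```text
time: 6.35
eef_pos: [0.5366, -0.3475, 0.0126]
tcp_rot: [0.709, 0.705, 0.0, 0.0]
contact_force: [-0.0, 0.5, 0.4]
opening: 0.331
finger_force: 0.0
time: 6.85
eef_pos: [0.539, -0.3495, 0.1796]
tcp_rot: [0.709, 0.705, 0.0, 0.006]
contact_force: [0.6, 0.2, 0.7]
opening: 0.829
finger_force: 0.0
peg [312. 217.] centre [ 536.4 -346.2] size [71.2 13. ] close -0.5
shift [230. 118.   8.] yaw 12.4 | close now -0.3 j6 -0.73 tcp [ 0.5387 -0.3492  0.1787] tilt 0.58
```

```bash
python3 -m crank '[[[220,119,5],12.5,0],[[220,119,5],12.5,0],[[220,119,5],12.5,0],[[220,119,5],12.5,0],[[220,119,5],12.5,0],[[220,119,5],12.5,0],[[220,119,5],12.5,0]]'; python3 -c "
from h import *
for n in ['top','scene']:
    q=cloud(load(n)).reshape(-1,3); 
    for a,b in [(.02,.15),(.15,.25),(.25,.35),(.35,.5)]:
        t=q[(q[:,0]>.5)&(q[:,0]<.74)&(q[:,1]>-.06)&(q[:,2]>a)&(q[:,2]<b)&(q[:,1]<.4)]; print(n,a,len(t),t[:,1].min() if len(t) else '',t[:,0].min() if len(t) else '')
blue(snap('wrist'))
to(.658,-.098,.006,-12.7)"
```

```text
time: 7.6
eef_pos: [0.6561, -0.1264, 0.1649]
tcp_rot: [0.781, 0.625, -0.001, -0.001]
contact_force: [0.2, -0.3, -0.7]
opening: 0.999
finger_force: 0.0
top 0.02 3298 -0.016074502990768236 0.5000369098064903
top 0.15 2314 0.03883476817501452 0.500150114618156
top 0.25 2653 0.03898024858330973 0.5848033687524852
top 0.35 2953 0.03898835047840685 0.5781197269714521
scene 0.02 5625 -0.011229629142757491 0.500002195251907
scene 0.15 10959 0.040873590779831215 0.5000049461086961
scene 0.25 21339 0.04064268254540959 0.5840989114426777
scene 0.35 43041 0.03980194332924192 0.5789462310263317
peg [312. 184.] centre [660.8 -90.8] size [71.  12.3] close -13.1
shift [ 30.  -4. 159.] yaw -0.1 | close now -12.8 j6 -0.12 tcp [ 0.6559 -0.1278  0.1654] tilt 0.18
```

```bash
python3 -m crank '[[[20,-3,50],0,0],[[31,-3,95],0,0],[[31,-3,130],0,0],[[31,-3,150],0,0],[[31,-3,160],0,0],[[31,-3,160],0,0],[[31,-3,160],0,255],[[31,-3,160],0,255],[[31,-3,160],0,255],[[31,-3,160],0,255]]' 30;python3 -m crank '[[[0,0,0],0,255],[[0,0,0],0,255],[[0,0,0],0,255],[[0,0,0],0,255]]'
```

```text
time: 8.65
eef_pos: [0.6615, -0.0974, 0.0086]
tcp_rot: [0.782, 0.624, 0.001, 0.001]
contact_force: [-0.1, -0.4, -0.7]
opening: 0.331
finger_force: 0.0
time: 9.05
eef_pos: [0.6614, -0.0972, 0.0082]
tcp_rot: [0.782, 0.624, 0.0, 0.0]
contact_force: [-0.5, 0.8, 5.5]
opening: 0.158
finger_force: 29.7
```

```bash
python3 -m crank '[[[0,0,-40],0,255],[[0,0,-90],0,255],[[0,0,-130],0,255],[[0,0,-130],0,255]]'; python3 -c "
from h import *
to(.461,-.351,.138,0)"
```

```text
time: 9.45
eef_pos: [0.665, -0.0983, 0.1454]
tcp_rot: [0.782, 0.624, 0.004, 0.006]
contact_force: [0.4, -0.4, 0.9]
opening: 0.154
finger_force: 29.3
shift [-292. -143.    6.] yaw -12.8 | close now -12.8 j6 -0.07 tcp [ 0.665  -0.0983  0.1454] tilt 0.79
```

```bash
python3 -m crank '[[[-291,-139,0],-12.8,255],[[-291,-139,0],-12.8,255],[[-291,-139,0],-12.8,255],[[-291,-139,0],-12.8,255],[[-291,-139,0],-12.8,255],[[-291,-139,0],-12.8,255],[[-291,-139,0],-12.8,255],[[-291,-139,60],-12.8,255],[[-291,-139,90],-12.8,255],[[-291,-139,90],-12.8,255]]'; python3 -m crank '[[[0,0,0],0,255]]';  python3 -c "
from h import *
to(.461,-.351,.0155,0)"
```

```text
time: 10.45
eef_pos: [0.4558, -0.3456, 0.0396]
tcp_rot: [0.708, 0.707, 0.0, -0.008]
contact_force: [-0.4, 0.7, -1.5]
opening: 0.157
finger_force: 29.4
time: 10.55
eef_pos: [0.4599, -0.3492, 0.0462]
tcp_rot: [0.707, 0.707, 0.0, -0.002]
contact_force: [-0.2, -0.8, 0.4]
opening: 0.159
finger_force: 29.4
shift [-2.  1. 31.] yaw -0.0 | close now -0.0 j6 -0.82 tcp [ 0.4599 -0.3492  0.0462] tilt 0.19
```

```bash
python3 -m crank '[[[-1,1,18],0,255],[[-1,1,28],0,255],[[-1,1,32],0,255],[[-1,1,33],0,255],[[-1,1,33],0,255],[[-1,1,33],0,170],[[-1,1,33],0,170],[[-1,1,33],0,170],[[-1,1,33],0,170]]'; python3 -m crank '[[[0,0,-20],0,170],[[0,0,-60],0,170],[[0,0,-110],0,100],[[0,0,-150],0,0],[[0,0,-150],0,0],[[0,0,-150],0,0]]'; python3 -c "
from h import *
c=snap('wrist'); blue(c,.016); P=cloud(c); m=cv2.inRange(cv2.cvtColor(c['frame'],cv2.COLOR_BGR2HSV),(100,120,60),(125,255,255))>0
print('blue z pct',np.percentile(P[...,2][m],[5,50,95]).round(4))
to(.6656,-.2275,.17,0)"
```

```text
time: 11.45
eef_pos: [0.4617, -0.3511, 0.0145]
tcp_rot: [0.707, 0.707, -0.0, 0.0]
contact_force: [-0.2, -0.0, 0.1]
opening: 0.329
finger_force: 0.0
time: 12.05
eef_pos: [0.4621, -0.3515, 0.1659]
tcp_rot: [0.707, 0.707, -0.0, 0.002]
contact_force: [0.3, 0.5, -0.5]
opening: 0.984
finger_force: 0.0
peg [315. 218.] centre [ 461.6 -345.3] size [71.4 13.3] close -0.4
peg [407. 217.] centre [ 535.4 -346.2] size [71.5 15.3] close -0.4
blue z pct [0.0057 0.0155 0.0168]
shift [123. 204.  -6.] yaw -0.0 | close now -0.0 j6 -0.82 tcp [ 0.4613 -0.3507  0.1639] tilt 0.04
```

Both pegs are in place, about 74 mm apart. Next is cap 2, the one at (0.666,-0.228).

```bash
python3 -m crank '[[[123,204,0],0,0],[[123,204,0],0,0],[[123,204,0],0,0],[[123,204,0],0,0],[[123,204,0],0,0],[[123,204,0],0,0],[[123,204,0],0,0]]'; python3 -c "
from h import *
c=snap('wrist','w3.png'); q=cloud(c).reshape(-1,3); t=q[(np.hypot(q[:,0]-.666,q[:,1]+.228)<.04)&(q[:,2]>.012)&(q[:,2]<.08)]; s=t[t[:,2]<.031]
print(cv2.minEnclosingCircle((s[:,:2]*1000).astype(np.float32)), t[t[:,2]>.055].mean(0), t[:,2].max())
to(.6656,-.2275,.006,0)"
```

```text
time: 12.8
eef_pos: [0.6649, -0.2268, 0.161]
tcp_rot: [0.707, 0.707, -0.001, -0.002]
contact_force: [0.0, 0.2, -0.4]
opening: 0.996
finger_force: 0.0
((668.0443725585938, -225.7329559326172), 23.085418701171875) [ 0.66804244 -0.2243725   0.06245191] 0.06745733868473036
shift [ -0.   2. 156.] yaw -0.0 | close now -0.0 j6 -0.47 tcp [ 0.6644 -0.2277  0.1615] tilt 0.27
```

View pics/w3.png

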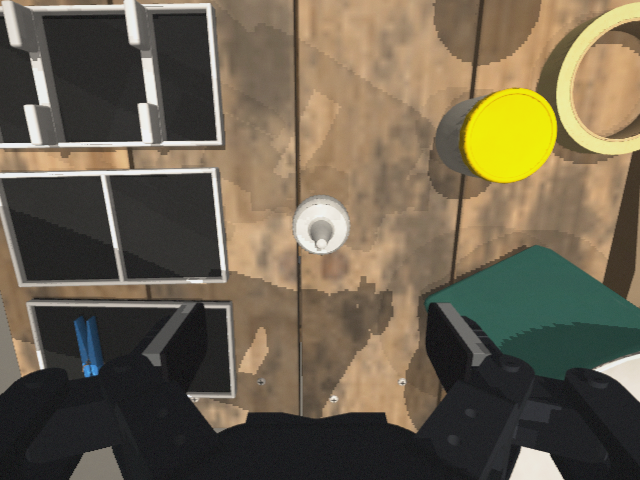

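The cap is upright at (322,225). A green scale (corner near (428,300), white pan at lower right) stands near the right finger, so I check its extent before going down.

```bash
python3 - <<'E'
from h import *
for n in ['top','wrist']:
    c=load(n);P=cloud(c);hs=cv2.cvtColor(c['frame'],cv2.COLOR_BGR2HSV)
    m=(cv2.inRange(hs,(70,100,20),(95,255,255))>0)&(P[...,1]<-.15)&(P[...,0]>.6)
    t=P[m]; print(n,len(t),np.percentile(t,[1,50,99],axis=0).round(3).tolist())
    if len(t): print(cv2.minAreaRect((t[:,:2]*1000).astype(np.float32)), cv2.boxPoints(cv2.minAreaRect((t[:,:2]*1000).astype(np.float32))).round().tolist())
P=cloud(load('top'));q=P[80:170,385:490].reshape(-1,3);t=q[(q[:,2]>.15)&(q[:,1]<-.1)];print('pan',t.min(0),t.max(0))
E
```

```text
Traceback (most recent call last):
IndexError: index -1 is out of bounds for axis 0 with size 0
```

```bash
python3 - <<'E'
from h import *
for n,sl in [('top',(slice(60,190),slice(375,480))),('wrist',(slice(240,480),slice(415,640)))]:
    c=load(n);q=cloud(c)[sl].reshape(-1,3); q=q[(q[:,0]>.6)&(q[:,1]<-.12)]
    for a,b in [(.03,.08),(.08,.15),(.15,.2),(.2,.3),(.3,.6)]:
        t=q[(q[:,2]>a)&(q[:,2]<b)]
        if len(t)>5: print(n,a,len(t),'x',np.percentile(t[:,0],[1,99]).round(3),'y',np.percentile(t[:,1],[1,99]).round(3),'nearest to cap',np.hypot(t[:,0]-.667,t[:,1]+.227).min().round(3))
E
```

```text
top 0.03 658 x [0.756 0.849] y [-0.363 -0.247] nearest to cap 0.109
top 0.08 4454 x [0.763 0.912] y [-0.408 -0.26 ] nearest to cap 0.118
top 0.15 1462 x [0.754 0.924] y [-0.42  -0.252] nearest to cap 0.117
wrist 0.03 6366 x [0.773 0.854] y [-0.285 -0.245] nearest to cap 0.115
wrist 0.08 9939 x [0.771 0.853] y [-0.339 -0.253] nearest to cap 0.128
wrist 0.15 3062 x [0.707 0.813] y [-0.263 -0.216] nearest to cap 0.04
wrist 0.2 22985 x [0.682 0.737] y [-0.237 -0.208] nearest to cap 0.021
wrist 0.3 239 x [0.665 0.665] y [-0.158 -0.158] nearest to cap 0.069
```

The scale is over 100 mm from the cap, so it is clear. Go down and grip the skirt.

```bash
python3 -m crank '[[[1,2,50],0,0],[[1,2,95],0,0],[[1,2,130],0,0],[[1,2,148],0,0],[[1,2,156],0,0],[[1,2,156],0,0],[[1,2,156],0,255],[[1,2,156],0,255],[[1,2,156],0,255],[[1,2,156],0,255]]' 30;python3 -m crank '[[[0,0,0],0,255],[[0,0,0],0,255]]'
```

```text
time: 13.85
eef_pos: [0.6689, -0.2277, 0.0109]
tcp_rot: [0.707, 0.707, 0.0, 0.002]
contact_force: [-1.1, 1.0, 5.0]
opening: 0.484
finger_force: 30.1
time: 14.05
eef_pos: [0.6689, -0.2277, 0.0109]
tcp_rot: [0.707, 0.707, 0.0, 0.001]
contact_force: [-1.6, 0.3, 6.1]
opening: 0.485
finger_force: 30.2
```

The opening is 41 mm, so the pads are on the shoulder and not on the 48 mm skirt. I open, go lower and grip again.

```bash
python3 -m crank '[[[0,0,0],0,0],[[0,0,0],0,0],[[0,0,0],0,0],[[0,0,0],0,0],[[0,0,5],0,0],[[0,0,9],0,0],[[0,0,9],0,0],[[0,0,9],0,255],[[0,0,9],0,255],[[0,0,9],0,255]]' 30;python3 -m crank '[[[0,0,0],0,255],[[0,0,0],0,255],[[0,0,0],0,255]]'
```

```text
time: 15.05
eef_pos: [0.668, -0.2273, -0.0002]
tcp_rot: [0.707, 0.707, 0.0, 0.0]
contact_force: [-1.1, 1.4, 9.5]
opening: 0.52
finger_force: 31.1
time: 15.35
eef_pos: [0.6681, -0.2274, -0.0001]
tcp_rot: [0.707, 0.707, 0.0, 0.001]
contact_force: [0.4, -0.4, 1.5]
opening: 0.52
finger_force: 30.4
```

```bash
python3 -m crank '[[[0,0,-30],0,255],[[0,0,-70],0,255],[[0,0,-110],0,255],[[0,0,-130],0,255],[[0,0,-130],0,255]]'; python3 -c "
from h import *
snap('wrist','w4.png'); to(.541,-.230,.130,0)"
```

```text
time: 15.85
eef_pos: [0.6699, -0.2282, 0.1343]
tcp_rot: [0.707, 0.707, 0.001, 0.004]
contact_force: [0.9, -0.5, -0.9]
opening: 0.518
finger_force: 30.4
shift [  -3. -127.    1.] yaw -0.0 | close now -0.0 j6 -0.47 tcp [ 0.6684 -0.2275  0.131 ] tilt 0.19
```

View pics/w4.png

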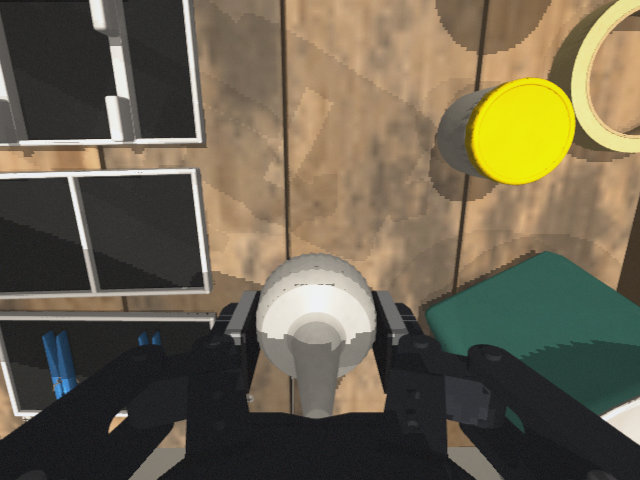

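The cap is held upright by its skirt. I turn 45° so that the fingers open along the compartment's diagonal.

```bash
python3 -m crank '[[[-3,-40,0],9,255],[[-3,-80,0],18,255],[[-3,-127,0],27,255],[[-3,-127,0],36,255],[[-3,-127,0],45,255],[[-3,-127,30],45,255],[[-3,-127,70],45,255],[[-3,-127,80],45,255],[[-3,-127,80],45,255]]'; python3 -m crank '[[[0,0,0],0,255]]'; python3 -c "
from h import *
to(.541,-.230,.007,-45)"
```

```text
time: 16.8
eef_pos: [0.5378, -0.2282, 0.0451]
tcp_rot: [0.924, 0.382, -0.003, -0.004]
contact_force: [-0.1, -0.4, -1.3]
opening: 0.519
finger_force: 30.5
time: 16.9
eef_pos: [0.5408, -0.2301, 0.0494]
tcp_rot: [0.924, 0.382, -0.0, -0.0]
contact_force: [0.1, 0.9, 0.5]
opening: 0.52
finger_force: 30.5
shift [ 0.  0. 42.] yaw -0.0 | close now -45.0 j6 0.21 tcp [ 0.5408 -0.2301  0.0494] tilt 0.02
```

```bash
python3 -m crank '[[[0,0,20],0,255],[[0,0,33],0,255],[[0,0,39],0,255],[[0,0,42],0,255],[[0,0,42],0,255],[[0,0,42],0,255]]'; python3 -m crank '[[[0,0,0],0,115],[[0,0,0],0,105],[[0,0,0],0,95],[[0,0,0],0,95],[[0,0,0],0,95]]'
```

```text
time: 17.5
eef_pos: [0.5412, -0.2304, 0.008]
tcp_rot: [0.924, 0.382, 0.0, 0.001]
contact_force: [-0.6, 0.0, -0.5]
opening: 0.516
finger_force: 30.5
time: 18.0
eef_pos: [0.5407, -0.2301, 0.0074]
tcp_rot: [0.924, 0.382, 0.0, 0.0]
contact_force: [-0.9, 0.8, -0.3]
opening: 0.629
finger_force: 0.0
```

```bash
python3 -m crank '[[[0,0,-20],0,95],[[0,0,-60],0,95],[[0,0,-110],0,50],[[0,0,-150],0,0],[[0,0,-150],0,0]]'; python3 -m crank '[[[30,-36,0],-8.5,0],[[60,-72,0],-17,0],[[90,-108,0],-25.5,0],[[120,-144,0],-34,0],[[150,-181,0],-42,0],[[150,-181,0],-51,0],[[150,-181,0],-59.5,0],[[150,-181,0],-68,0],[[150,-181,0],-76.5,0],[[150,-181,0],-85,0]]'; python3 -m crank '[[[0,0,0],-5,0],[[0,0,0],-5,0]]'; python3 -c "
from h import *
c=snap('wrist','w5.png'); q=cloud(c).reshape(-1,3); t=q[(np.hypot(q[:,0]-.5185,q[:,1]-.004)<.04)&(q[:,2]>.012)&(q[:,2]<.08)]; s=t[t[:,2]<.031]
print(cv2.minEnclosingCircle((s[:,:2]*1000).astype(np.float32)), t[t[:,2]>.055].mean(0), t[:,2].max())
t=snap('top'); q=cloud(t).reshape(-1,3); q=q[(np.hypot(q[:,0]-.541,q[:,1]+.23)<.04)&(q[:,2]>.016)&(q[:,2]<.1)]; s=q[q[:,2]<.038]
print('placed',cv2.minEnclosingCircle((s[:,:2]*1000).astype(np.float32)), q[q[:,2]>.06].mean(0), q[:,2].max())
to(.5187,.0045,.0,45)"
```

```text
time: 18.5
eef_pos: [0.5446, -0.2324, 0.1656]
tcp_rot: [0.924, 0.382, 0.004, 0.006]
contact_force: [-0.5, -0.9, 0.3]
opening: 1.003
finger_force: 0.0
time: 19.5
eef_pos: [0.5184, 0.0042, 0.1565]
tcp_rot: [0.42, 0.907, -0.0, -0.001]
contact_force: [-0.2, 0.6, 0.5]
opening: 1.003
finger_force: 0.0
time: 19.7
eef_pos: [0.5185, 0.0041, 0.1566]
tcp_rot: [0.383, 0.924, -0.0, -0.001]
contact_force: [-0.1, -1.3, -0.3]
opening: 1.001
finger_force: 0.0
((519.0621948242188, 6.4666218757629395), 23.201465606689453) [0.51801451 0.00746254 0.0625027 ] 0.06757597078622632
placed ((541.5929565429688, -230.7772979736328), 23.296890258789062) [ 0.54084653 -0.22938358  0.06927709] 0.0764849575850659
shift [  0.   0. 157.] yaw -0.2 | close now 44.8 j6 -0.97 tcp [0.5186 0.0041 0.1568] tilt 0.05
```

View pics/w5.png

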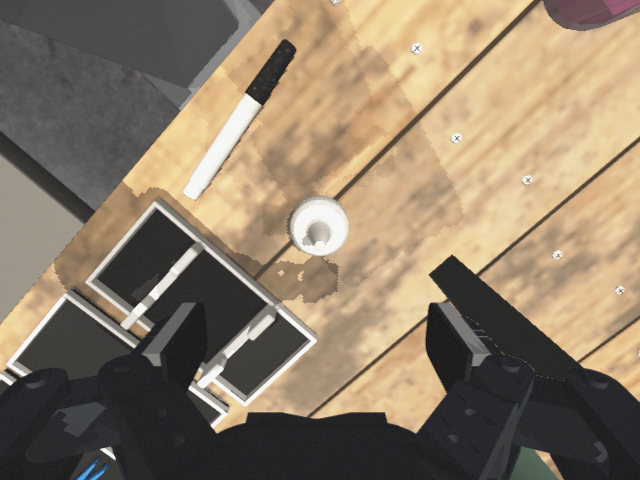

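Cap 2 stands upright near (0.5416,-0.2308). The wrist view shows cap 1 at (320,226), and the cabinet leg at (455,270) is close to the right finger at this yaw. I turn a further 45° so the fingers close along y, away from the leg.

```bash
python3 -m crank '[[[1,1,0],-8.5,0],[[1,1,0],-17,0],[[1,1,0],-25.5,0],[[1,1,0],-34,0],[[1,1,0],-42,0],[[1,1,0],-45,0],[[1,1,40],-45,0],[[1,1,80],-45,0],[[1,1,80],-45,0]]'; python3 -c "
from h import *
to(.5187,.0055,.0,90)"
```

```text
time: 20.7
eef_pos: [0.5139, 0.0063, 0.0715]
tcp_rot: [0.001, 1.0, 0.001, -0.006]
contact_force: [-1.2, -0.0, -0.8]
opening: 0.996
finger_force: 0.0
shift [-6. -1. 71.] yaw -0.2 | close now 89.8 j6 -1.75 tcp [0.5139 0.0063 0.0715] tilt 0.74
```

```bash
python3 -m crank '[[[0,0,30],0,0],[[0,0,55],0,0],[[0,0,70],0,0],[[0,0,77],0,0],[[0,0,77],0,0],[[0,0,77],0,255],[[0,0,77],0,255],[[0,0,77],0,255],[[0,0,77],0,255],[[0,0,77],0,255]]' 30; python3 -m crank '[[[0,0,0],0,255]]'
```

```text
time: 21.7
eef_pos: [0.5198, 0.0053, 0.0018]
tcp_rot: [0.001, 1.0, -0.0, 0.001]
contact_force: [-0.8, -0.7, 7.3]
opening: 0.506
finger_force: 30.2
time: 21.8
eef_pos: [0.5198, 0.0053, 0.0018]
tcp_rot: [0.001, 1.0, -0.0, 0.001]
contact_force: [-0.8, -0.4, 7.0]
opening: 0.505
finger_force: 30.2
```

```bash
python3 -m crank '[[[0,0,0],0,60],[[0,0,0],0,60],[[0,0,2],0,60],[[0,0,3],0,60],[[0,0,3],0,60],[[0,0,3],0,255],[[0,0,3],0,255],[[0,0,3],0,255],[[0,0,3],0,255],[[0,0,3],0,255]]' 30; python3 -m crank '[[[0,0,-30],0,255],[[0,0,-80],0,255],[[0,0,-130],0,255],[[0,0,-140],0,255],[[0,0,-140],0,255]]'; python3 -c "
from h import *
to(.455,-.2315,.14,45)"
```

```text
time: 22.8
eef_pos: [0.5198, 0.0052, -0.002]
tcp_rot: [0.001, 1.0, -0.0, 0.001]
contact_force: [0.1, 0.6, 5.6]
opening: 0.516
finger_force: 34.1
time: 23.3
eef_pos: [0.5201, 0.0053, 0.1393]
tcp_rot: [0.001, 1.0, -0.0, 0.002]
contact_force: [0.0, -0.4, -0.3]
opening: 0.517
finger_force: 31.2
shift [  65. -237.   -1.] yaw 44.9 | close now 89.9 j6 -1.75 tcp [0.5201 0.0053 0.1393] tilt 0.26
```

```bash
python3 -m crank '[[[13,-47,0],8,255],[[26,-94,0],16,255],[[39,-141,0],24,255],[[52,-188,0],32,255],[[65,-237,0],40,255],[[65,-237,0],45,255],[[65,-237,40],45,255],[[65,-237,80],45,255],[[65,-237,90],45,255],[[65,-237,90],45,255]]'; python3 -m crank '[[[0,0,0],0,255],[[0,0,0],0,255]]'; python3 -c "
from h import *
to(.455,-.2315,.0055,45)"
```

```text
time: 24.3
eef_pos: [0.4509, -0.2293, 0.0434]
tcp_rot: [0.383, 0.924, 0.001, -0.004]
contact_force: [-0.3, 0.8, -0.1]
opening: 0.513
finger_force: 31.0
time: 24.5
eef_pos: [0.4549, -0.2322, 0.0491]
tcp_rot: [0.383, 0.924, -0.0, 0.002]
contact_force: [-0.5, -0.2, 0.4]
opening: 0.515
finger_force: 31.3
shift [ 1.  1. 44.] yaw -0.0 | close now 45.0 j6 -1.46 tcp [ 0.4549 -0.2322  0.0491] tilt 0.19
```

```bash
python3 -m crank '[[[1,1,20],0,255],[[1,1,33],0,255],[[1,1,40],0,255],[[1,1,44],0,255],[[1,1,44],0,255],[[1,1,44],0,255]]'; python3 -m crank '[[[0,0,0],0,115],[[0,0,0],0,105],[[0,0,0],0,95],[[0,0,0],0,95],[[0,0,0],0,95]]'; python3 -m crank '[[[0,0,-20],0,95],[[0,0,-60],0,95],[[0,0,-110],0,50],[[0,0,-150],0,0],[[0,0,-150],0,0],[[0,0,-150],0,0]]'; python3 -c "
from h import *
t=snap('top','t2.png'); Q=cloud(t).reshape(-1,3)
for x in (.541,.455):
    q=Q[(np.hypot(Q[:,0]-x,Q[:,1]+.231)<.04)&(Q[:,2]>.016)&(Q[:,2]<.1)]; s=q[q[:,2]<.038]
    print('placed',cv2.minEnclosingCircle((s[:,:2]*1000).astype(np.float32)), q[q[:,2]>.06].mean(0), q[:,2].max())
to(.4205,.0165,.16,7.9)"
```

```text
time: 25.1
eef_pos: [0.4542, -0.2306, 0.0041]
tcp_rot: [0.383, 0.924, -0.0, 0.001]
contact_force: [0.1, 0.2, 2.2]
opening: 0.516
finger_force: 32.7
time: 25.6
eef_pos: [0.4536, -0.23, 0.0033]
tcp_rot: [0.383, 0.924, 0.0, -0.0]
contact_force: [0.3, 0.5, -0.5]
opening: 0.632
finger_force: 0.0
time: 26.2
eef_pos: [0.4541, -0.2304, 0.1545]
tcp_rot: [0.383, 0.924, -0.0, 0.001]
contact_force: [0.5, 0.2, -0.5]
opening: 0.999
finger_force: 0.0
placed ((549.3817138671875, -226.7335662841797), 21.356149673461914) [ 0.5411502  -0.22904751  0.06829517] 0.07624929503571143
placed ((449.0486145019531, -226.1974639892578), 20.070884704589844) [nan nan nan] 0.036356724970639576
shift [197. 151.  -7.] yaw 37.0 | close now 44.9 j6 -1.45 tcp [ 0.4531 -0.2297  0.1526] tilt 0.06<string>:6: RuntimeWarning: Mean of empty slice.
  ret = um.true_divide(
```

```bash
python3 -m crank '[[[180,146,0],37,0],[[180,146,0],37,0],[[180,146,0],37,0],[[180,146,0],37,0],[[180,146,0],37,0],[[180,146,0],37,0],[[180,146,0],37,0],[[180,146,0],37,0]]'; python3 -c "
from h import *
t=snap('top','t3.png'); Q=cloud(t).reshape(-1,3)
for x in (.541,.455):
    q=Q[(np.hypot(Q[:,0]-x,Q[:,1]+.231)<.04)&(Q[:,2]>.016)&(Q[:,2]<.1)]; s=q[q[:,2]<.038]
    print('placed',cv2.minEnclosingCircle((s[:,:2]*1000).astype(np.float32)), q[q[:,2]>.06].mean(0), q[:,2].max())
c=snap('wrist','w6.png');q=cloud(c).reshape(-1,3); q=q[(q[:,2]>.009)&(q[:,2]<.03)&(abs(q[:,0]-.42)<.04)&(abs(q[:,1]-.017)<.08)]
print('marker',cv2.minAreaRect((q[:,:2]*1000).astype(np.float32)))
to(.4235,-.001,.004,7.9)"
```

```text
time: 27.05
eef_pos: [0.4294, -0.0001, 0.1521]
tcp_rot: [0.657, 0.754, -0.001, -0.001]
contact_force: [-0.9, -0.9, -0.5]
opening: 1.002
finger_force: 0.0
placed ((541.3305053710938, -230.3968505859375), 23.488834381103516) [ 0.54062003 -0.22958729  0.06845543] 0.07634802944194607
placed ((454.0402526855469, -231.51150512695312), 23.31585121154785) [ 0.45366759 -0.23042331  0.06882557] 0.07806279735517796
marker ((420.8666076660156, 18.309825897216797), (15.907608032226562, 134.78135681152344), 8.01853084564209)
shift [  1.  -6. 149.] yaw -0.1 | close now 7.8 j6 -0.37 tcp [ 0.4298 -0.0007  0.1527] tilt 0.07
```

View pics/w6.png

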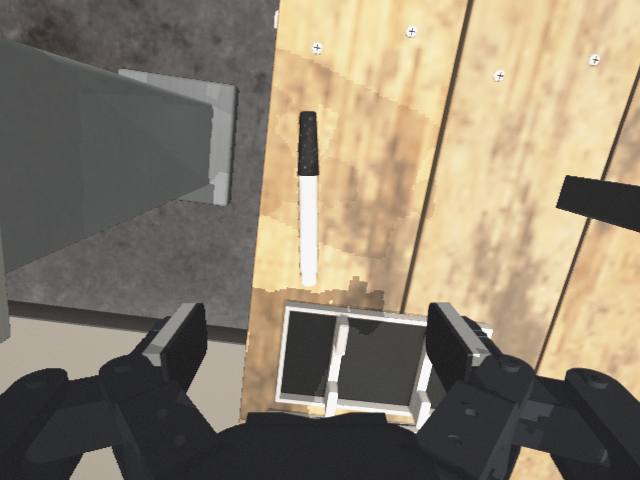

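Both caps are upright, one in each compartment. The marker is at (308,200) in the wrist view, centred at (0.4207,0.0175). I close the fingers partway before going down, to stay clear of the bench edge and the grey pedestal at left.

```bash
python3 -c "
from h import *
c=load('wrist'); P=cloud(c)
for u,v in [(225,110),(225,180),(150,150),(230,300),(100,240)]: print(u,v,P[v,u].round(3))"
python3 -m crank '[[[4,-6,0],0,120],[[4,-6,40],0,120],[[4,-6,80],0,120],[[4,-6,100],0,120],[[4,-6,100],0,120],[[4,-6,100],0,120]]'; python3 -c "
from h import *
to(.4228,.0027,.004,8)"
```

```text
225 110 [ 0.145  0.106 -0.851]
225 180 [ 0.158 -0.098 -0.855]
150 150 [ 0.11   0.001 -0.429]
230 300 [ 0.184 -0.545 -0.952]
100 240 [-0.281 -0.379 -0.95 ]
time: 27.75
eef_pos: [0.4235, 0.0031, 0.0537]
tcp_rot: [0.657, 0.754, -0.0, -0.0]
contact_force: [0.5, 0.1, 0.6]
opening: 0.531
finger_force: 0.0
shift [-0. -1. 50.] yaw -0.1 | close now 7.9 j6 -0.37 tcp [0.4235 0.0031 0.0537] tilt 0.01
```

```bash
python3 -m crank '[[[0,-1,25],0,120],[[0,-1,40],0,120],[[0,-1,46],0,120],[[0,-1,49],0,120],[[0,-1,49],0,120],[[0,-1,49],0,255],[[0,-1,49],0,255],[[0,-1,49],0,255],[[0,-1,49],0,255],[[0,-1,49],0,255]]' 25; python3 -m crank '[[[0,0,0],0,255],[[0,0,0],0,255]]'; python3 -m crank '[[[0,0,-20],0,255],[[0,0,-60],0,255],[[0,0,-100],0,255],[[0,0,-120],0,255],[[0,0,-120],0,255],[[0,0,-120],0,255]]'; python3 -c "
from h import *
snap('wrist','w7.png')
to(.517,-.119,.125,90)"
```

```text
time: 28.75
eef_pos: [0.4232, 0.0033, 0.0052]
tcp_rot: [0.657, 0.754, 0.0, 0.001]
contact_force: [-1.7, -0.2, 5.9]
opening: 0.16
finger_force: 25.3
time: 28.95
eef_pos: [0.4232, 0.0033, 0.0052]
tcp_rot: [0.657, 0.754, 0.0, 0.001]
contact_force: [-0.6, 0.2, 4.7]
opening: 0.16
finger_force: 25.3
time: 29.55
eef_pos: [0.422, 0.0036, 0.1238]
tcp_rot: [0.657, 0.754, -0.0, -0.0]
contact_force: [0.2, 0.5, -1.0]
opening: 0.165
finger_force: 24.6
shift [-135.   78.   -3.] yaw -82.1 | close now 7.9 j6 -0.37 tcp [0.4213 0.0037 0.1228] tilt 0.15
```

View pics/w7.png

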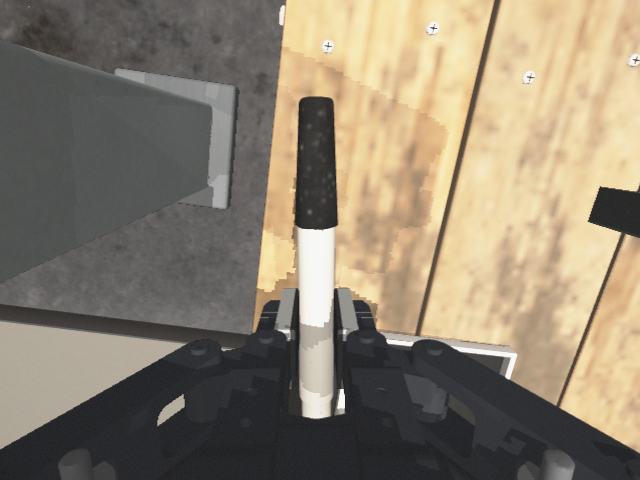

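The marker is gripped on its white barrel, about 14 mm from its middle, with the cap end pointing up in the picture. I check that it is level and move over the pen tray.

```bash
python3 -m crank '[[[-13,8,0],-8.2,255],[[-26,16,0],-16.4,255],[[-40,23,0],-24.6,255],[[-54,31,0],-32.8,255],[[-67,39,0],-41,255],[[-81,46,0],-49.2,255],[[-95,54,0],-57.4,255],[[-108,62,0],-65.6,255],[[-122,70,0],-73.8,255],[[-135,77,0],-81.5,255]]'; python3 -m crank '[[[0,0,0],0,255],[[0,0,0],0,255]]'; python3 - <<'E'
from h import *
c=load('wrist'); P=cloud(c); print('level z',[P[v,316,2].round(4) for v in (110,150,200,250,300)])
c=snap('wrist','w8.png'); P=cloud(c)
print('z now',[P[v,316].round(4).tolist() for v in (110,150,200,250,300)])
to(.516,-.119,.02,90.8)
t=snap('top');Q=cloud(t).reshape(-1,3)
E
```

```text
time: 30.6
eef_pos: [0.5162, -0.1196, 0.1213]
tcp_rot: [0.002, 1.0, 0.001, -0.002]
contact_force: [-0.4, 0.9, 0.2]
opening: 0.162
finger_force: 24.6
time: 30.8
eef_pos: [0.516, -0.119, 0.1222]
tcp_rot: [0.007, 1.0, 0.001, -0.002]
contact_force: [-0.5, -0.9, -0.4]
opening: 0.163
finger_force: 24.6
level z [np.float64(0.1318), np.float64(0.1322), np.float64(0.1326), np.float64(0.133), np.float64(0.1337)]
z now [[0.4373, -0.1184, 0.1298], [0.4505, -0.1186, 0.1312], [0.468, -0.1188, 0.1315], [0.4867, -0.1191, 0.1319], [0.5068, -0.1193, 0.1323]]
shift [ -0.  -0. 103.] yaw -1.5 | close now 89.3 j6 -1.98 tcp [ 0.516  -0.1188  0.1226] tilt 0.21
```

View pics/w8.png

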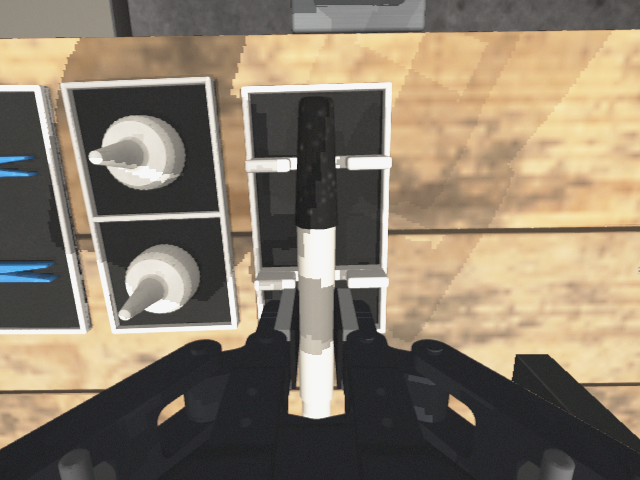

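The marker is level and aligned with the tray, with the caps and pegs at left. The near saddle's notch runs between (291,163) and (336,162), and the tray's near corners are at (243,88) and (391,84).

```bash
python3 - <<'E'
from h import *
c=load('wrist')
for u,v,h in [(291,163,.03),(336,162,.03),(246,165,.03),(391,162,.03),(243,88,.012),(391,84,.012),(298,278,.03),(338,275,.03),(387,275,.03),(254,278,.03)]: print(u,v,ray(c,u,v,h).round(4))
E
```

```text
291 163 [ 0.4612 -0.134   0.03  ]
336 162 [ 0.4609 -0.1062  0.03  ]
246 165 [ 0.462 -0.162  0.03 ]
391 162 [ 0.4614 -0.0721  0.03  ]
243 88 [ 0.4154 -0.1641  0.012 ]
391 84 [ 0.4143 -0.0706  0.012 ]
298 278 [ 0.5372 -0.1317  0.03  ]
338 275 [ 0.5354 -0.1047  0.03  ]
387 275 [ 0.5359 -0.0717  0.03  ]
254 278 [ 0.5368 -0.1614  0.03  ]
```

```bash
python3 -m crank '[[[0,1,40],-1,255],[[0,1,75],-1,255],[[0,1,92],-1,255],[[0,1,99],-1,255],[[0,1,103],-1,255],[[0,1,104],-1,255],[[0,1,104],-1,255],[[0,1,104],-1,255]]'; python3 -c "
from h import *
to(.516,-.118,.0182,90.8)"
```

```text
time: 31.7
eef_pos: [0.5182, -0.119, 0.0215]
tcp_rot: [-0.004, 1.0, -0.0, 0.001]
contact_force: [-0.1, -0.6, -0.6]
opening: 0.159
finger_force: 24.6
shift [2. 1. 3.] yaw -0.4 | close now 90.4 j6 -1.99 tcp [ 0.5182 -0.119   0.0215] tilt 0.13
```

```bash
python3 -m crank '[[[2,1,2],0,255],[[2,1,3],0,255],[[2,1,3],0,255],[[2,1,3],0,220],[[2,1,3],0,190],[[2,1,3],0,150],[[2,1,3],0,150],[[2,1,3],0,150]]'; python3 -m crank '[[[0,0,-20],0,150],[[0,0,-60],0,150],[[0,0,-110],0,150],[[0,0,-150],0,150],[[0,0,-150],0,150],[[0,0,-150],0,150]]'; python3 - <<'E'
from h import *
c=snap('wrist','w9.png'); q=cloud(c).reshape(-1,3)
t=q[(q[:,2]>.021)&(q[:,2]<.05)&(abs(q[:,0]-.502)<.09)&(abs(q[:,1]+.1175)<.012)]
print('marker',cv2.minAreaRect((t[:,:2]*1000).astype(np.float32)))
for x in (.44,.48,.52,.56): s=t[abs(t[:,0]-x)<.006]; print(x,s[:,2].max() if len(s) else None)
E
```

```text
time: 32.5
eef_pos: [0.5151, -0.1176, 0.0171]
tcp_rot: [-0.004, 1.0, 0.0, -0.0]
contact_force: [-0.6, -0.7, -0.5]
opening: 0.409
finger_force: 0.0
time: 33.1
eef_pos: [0.5159, -0.1179, 0.1686]
tcp_rot: [-0.004, 1.0, -0.001, 0.001]
contact_force: [0.4, -0.4, 0.4]
opening: 0.412
finger_force: 0.0
marker ((499.91064453125, -117.95511627197266), (135.04522705078125, 15.412615776062012), 0.2015061378479004)
0.44 0.02818527095428608
0.48 0.029028131330564033
0.52 0.028965929810120916
0.56 0.02852786060574075
```

View pics/w9.png

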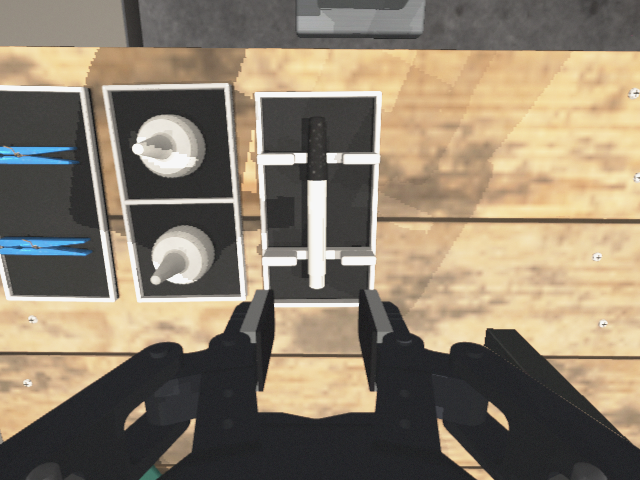

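The marker lies level in both notches (about (317,205) in the picture, middle at (0.500,-0.118)). Both pegs and both caps are in their trays and the gripper is clear, so I hand in.

```bash
python3 -m crank '[[[0,0,0],0,150],[[0,0,0],0,150],[[0,0,0],0,150],[[0,0,0],0,150],[[0,0,0],0,150]]'; python3 -c "
from h import *
print(ctrl.sign_off())"
```

```text
time: 33.65
eef_pos: [0.5152, -0.1176, 0.1669]
tcp_rot: [-0.004, 1.0, 0.0, -0.0]
contact_force: [0.7, -0.2, 0.7]
opening: 0.407
finger_force: 0.0
the job is handed in; nothing more can be done
None
```

I handed the job in at about 34 s (the verdict was not shown): both pegs lie flat in the plain tray about 74 mm apart, a cap stands upright in each compartment, the marker is level in both notches, and I kept the arm clear of the jar and beaker, though I did not re-measure those two at the end.

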